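# Pad out a sample carton and hold it shut for taping

### The arm

A 6-joint arm with a two-finger parallel gripper is mounted at the origin on the work surface. World frame = base frame: x ahead of the robot, y to its left, z up, the work surface at z = 0. Lengths are in m, angles in rad, forces in N, time in s.
With the tool pointing down it reaches from about 0.35 to 0.975 m from the base axis. Payload 4.9 kg.
Tool frame: the origin (TCP) lies between the finger pads; the fingertips stand 19 mm ahead of it and the grasp point (between the pads) is the TCP; z points along the fingers, y is the line along which they close (so a half turn about z gives the same grasp; the last joint's range is limited). The gripper opens to 85 mm and grips with 20 to 120 N. Pads are 22 mm wide; open, the fingers measure 114 mm over their backs; the gripper's body (76 mm by 85 mm) begins 54 mm behind the grasp point. The pads swing forward as they close: fully open they stand 13 mm farther back than shut.
Start: joints at [-1.327, 0.053, 1.613, -0, 1.476, -0.119], TCP at [0.222, -0.584, 0.25] pointing down, gripper open.
Joint ranges: [-3.01, 3.01], [-1.01, 2.22], [0.06, 2.58], [-1.02, 4.17], [0.09, 2.62], [-3.14, 3.14]. Speed limits (rad/s): [2.57, 2.57, 3.14, 3.14, 3.14, 3.14].

### API

Orientations are given as a rotation vector (axis times angle).
In Python, from station import ctrl gives the robot as it stands. The module is installed in compiled form; this text tells all that it offers.
- The arm moves only by the tool servo_tool, never from a script. Its argument "increments" is a list that holds one entry, the list of rows, each a list of 5 numbers: the finger opening in cm, from 0 to 8.54, then the shift along the tool's x, y, z in cm, then the turn about the tool's z in degrees. A call has 1 to 5 rows; each row is the pose to reach, as a shift and turn from the pose commanded when the call began, along the tool's axes at that moment; what a row does not reach only later rows make up. A row lasts 1/10 s, in which the tool goes at most 50 mm and 8.59 degrees, less where a joint would pass 70% of its speed; a pose out of reach is approached as far as the arm can. A call with a gripper value outside its range is refused whole. The fingers move at their own pace and stop on an object; "newtons" is the grip in N (left out, the last holds). Time passes only in rows, so rows that repeat a pose let the fingers close. It gives the time, the measured TCP pose, the force, the opening and the grip force at its end, in the units of the state.
- ctrl.get_obs(): the state, without advancing time (a new reading comes with each control period).
- ctrl.get_image(name): name is "side" or "top"; returns a dict with "img" (480x640x3 uint8, red, green, blue), "fx", "fy", "cx", "cy" (pixels), "k1" (the pictures are not rectified: a ray, as slopes to the right and down, at radius r is drawn at 1 + k1 r^2 times it, then the intrinsics apply), "rvec" (rotation vector, rad) and "tvec" (3), from world to camera coordinates, as OpenCV has them. Camera axes: x right, y down, z forward; pixel columns grow to the right and rows downward; lengths in m; the calibration is good to about 2 mm. A picture is of the moment at which its call begins. There is no depth.
- ctrl.finish_job(): hands the job in; it is judged then, once.
The state is a dict: "t": time; "q": joint angles; "dq": joint speeds; "effort": joint torques, N m; "tool_pos": TCP position; "tool_rot": TCP orientation; "contact_force": force on the tool from outside, world axes, zero at the start; "wrist_torque": the same for the moment, N m; "opening": finger opening in m; "grip_force": force on a finger pad.
Only numpy, scipy, OpenCV 4.12 (cv2) and the standard library are available. Lean on these libraries where they do the work, as an engineer would, in place of code of your own. Each camera call takes 0.05 s, during which the arm holds its last target. There are 200 camera calls.

### The job

Stop the jar rattling in its carton: lay blue packing pads flat, one squarely on another, on the middle of the jar's lid until the stack stands just proud of the carton's rim, and leave any spare pads out on the table. Then fold the top flap over, press it fully shut with the fingers so that it squeezes the pads snugly without crushing anything, and finish while still holding it down, ready for a colleague to tape; leave everything else on the table alone.

Things in the scene. Friction and masses are not known exactly. Their poses are not given: they have to be found in the camera images.
- carton: open brown shipping carton, fixed, 160 x 160 mm outside, walls 5 mm, rim 115 mm above the table; origin at the centre of its underside, on the table. Its top flap is hinged along the rim of its +y wall; three short flaps hang outside the other walls, standing out up to 20 mm. Inside, black foam fills it up to 60 mm above the table round the jar.
- jar: glass jar with a flat white lid of 82 mm diameter, nested upright at the middle of the carton in springy foam; origin at the centre of the lid's TOP face, which lies 11 to 28 mm below the carton's rim. Pressed from above it starts to give at about 2.5 N, then about 1.2 mm more per newton, at most 15 mm, and springs back.
- flap (a joint): the carton's top flap, a stiff panel 158 mm wide, 158 mm from hinge to free edge, 4 mm thick: 0 = folded shut and level, its underside flush with the rim (it goes no lower); 1.57 = upright; up to 2.1 rad leaning outward. The stiff crease stays where it is left (about 0.12 N m to turn it).
- flap_edge (a point): middle of the flap's free edge
- flap_hinge (a point): middle of the flap's hinge line: on the rim, at the +y wall's outer face; the line runs along the carton's x
- pad1_center (a point): blue packing pad of stiff foam board, 50 x 75 x 10 mm thick, 30 g; its centre (half-way up); x along the 50 mm side, y along the 75 mm side, z up. Starts flat on the table, under pad2.
- pad2_center (a point): blue packing pad of stiff foam board, 50 x 75 x 10 mm thick, 30 g; its centre (half-way up); x along the 50 mm side, y along the 75 mm side, z up. Starts flat on top of pad1, edges level with it.
- pad3_center (a point): blue packing pad of stiff foam board, 50 x 75 x 10 mm thick, 30 g; its centre (half-way up); x along the 50 mm side, y along the 75 mm side, z up. Starts flat on the table, under pad4, in a second pile.
- pad4_center (a point): blue packing pad of stiff foam board, 50 x 75 x 10 mm thick, 30 g; its centre (half-way up); x along the 50 mm side, y along the 75 mm side, z up. Starts flat on top of pad3, edges level with it.
- spare_jar: spare glass jar with white lid, 72 diameter x 54 high mm; a bystander, leave alone; origin under its centre
- vented_pod: white pod with holes in its top, 68 x 68 mm; a bystander, leave alone; origin under its centre
- black_jar: black jar, 70 x 75 mm; a bystander, leave alone; origin under its centre
- cup: small white cup, 54 x 45 mm; a bystander, leave alone; origin under its centre
- tape_roll: roll of brown packing tape lying flat, 90 x 48 mm; a bystander, leave alone; origin under its centre
- box_knife: yellow box knife, 175 long x 18 mm; a bystander, leave alone; origin under its centre
- timer: white pocket timer, 115 x 30 x 13 mm; a bystander, leave alone; origin under its centre
Mind the look-alikes: they are no part of the job. What is shaped like the part that bears pad4_center but black or orange is not meant.

How it is judged:
By the outcome, as a careful person would: the job done as asked, in the order asked, and still so for the second after the job is handed in, while the arm keeps its last pose, push and grip.
It also fails if it takes over 72 s, if anything falls off the work surface, if the arm or the gripper's body presses on something with over 40 N, if the wrist force passes 120 N, or if a joint passes its speed limit or range.

## Working session

There is one attempt and no reset: what is moved stays moved. The work goes in short steps, Python scripts to look and compute and a tool call to move; the robot and the scene stay as the last step left them, time stands still between calls to the robot, and variables do not carry over. Pictures are saved under pics/ and viewed, at most 10 in all, crops included, and the job is handed in when it is done.

Besides the shell and the picture viewer there is one more tool, called after "Request:" in YAML: its name, and indented under it one key for each argument. servo_tool: Moves the arm, as the interface text tells. Its arguments: {"type":"object","properties":{"increments":{"type":"array"},"newtons":{"type":"number"}},"required":["increments"]}

```bash
mkdir -p pics; cat > h.py <<'E'
import numpy as np, cv2
from station import ctrl
from scipy.spatial.transform import Rotation as R
def cam(n):
    c=ctrl.get_image(n); c['R']=cv2.Rodrigues(np.array(c['rvec'],float))[0]; c['t']=np.array(c['tvec'],float).ravel(); return c
def K(c): return np.array([[c['fx'],0,c['cx']],[0,c['fy'],c['cy']],[0,0,1.]])
def proj(c,P):
    # k1 radial
    p=(c['R']@np.atleast_2d(P).T).T+c['t']; s=p[:,:2]/p[:,2:]; s=s*(1+c['k1']*(s**2).sum(1,keepdims=True))
    return s*[c['fx'],c['fy']]+[c['cx'],c['cy']]
def ray(c,uv):
    uv=np.array(uv,float).reshape(-1,1,2)
    s=cv2.undistortPoints(uv,K(c),np.array([c['k1'],0,0,0,0.])).reshape(-1,2)
    d=np.c_[s,np.ones(len(s))]@c['R']; return -c['R'].T@c['t'],d
def onz(c,uv,z):
    o,d=ray(c,uv); return o+d*((z-o[2])/d[:,2])[:,None]
def tri(c1,u1,c2,u2):
    o1,d1=ray(c1,u1);o2,d2=ray(c2,u2);out=[]
    for a,b in zip(d1,d2):
        A=np.c_[a,-b];s=np.linalg.lstsq(A,o2-o1,rcond=None)[0];p,q=o1+a*s[0],o2+b*s[1];out.append(np.r_[(p+q)/2,np.linalg.norm(p-q)])
    return np.array(out)
def save(c,name,crop=None,s=1):
    im=c['img'][:,:,::-1]
    if crop: x0,y0,x1,y1=crop; im=im[y0:y1,x0:x1]
    cv2.imwrite('pics/'+name,cv2.resize(im,None,fx=s,fy=s,interpolation=cv2.INTER_CUBIC))
E
python3 - <<'E'
from h import *
for n in('top','side'):
    c=cam(n); save(c,n+'1.png'); print(n,-c['R'].T@c['t'],c['R'][2],c['fx'],c['k1'])
o=ctrl.get_obs(); print(o['tool_pos'],o['tool_rot'],o['opening'],o['contact_force'],o['t'])
E
```

```text
top [ 0.43922324 -0.004887    1.17297638] [ 0.13511811  0.01095979 -0.99076888] 462.31940068710935 -0.12042042217400711
side [ 0.24630308 -0.52819914  0.6777227 ] [ 0.37050239  0.6304195  -0.68212846] 435.20129938747306 0.028898364574408555
[ 0.2216761  -0.58379107  0.2491884 ] [-3.08819764e+00 -5.66435065e-01  1.78577373e-04] 0.08509452963282482 [-0.56527718  0.30063453 -0.57109766] 0.1
```

View pics/top1.png

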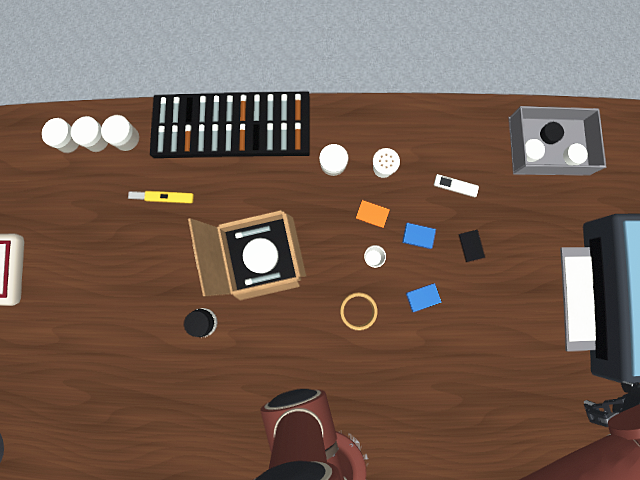

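View pics/side1.png

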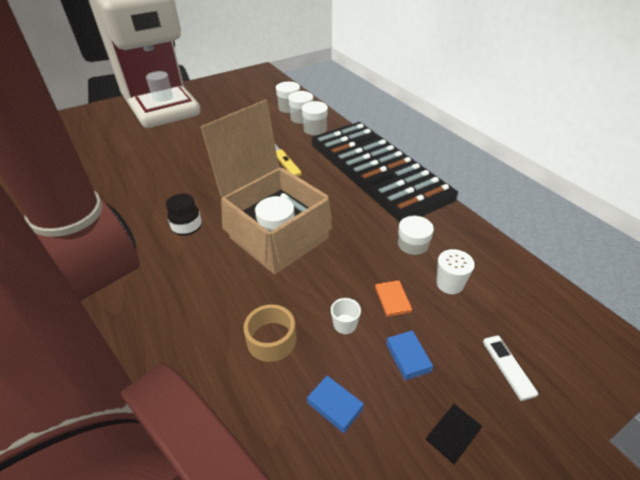

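The top view shows the carton at about (262,256) with the flap upright on its left (+y) side. The blue piles are at (420,236) and (424,298). The look-alikes are orange at (373,214) and black at (471,246). The two blue ones fit the description, since each is two pads thick.

```bash
python3 - <<'E'
from h import *
T=cam('top');S=cam('side')
np.set_printoptions(precision=4,suppress=True)
def blobs(c,lo,hi,mina,roi=None):
    h=cv2.cvtColor(c['img'],cv2.COLOR_RGB2HSV); m=cv2.inRange(h,lo,hi)
    if roi: z=np.zeros_like(m);x0,y0,x1,y1=roi;z[y0:y1,x0:x1]=m[y0:y1,x0:x1];m=z
    return [k for k in cv2.findContours(m,0,1)[0] if cv2.contourArea(k)>mina]
for k in blobs(T,(100,100,60),(125,255,255),100,(330,200,500,330)):
    # pixel box -> world top face
    P=onz(T,k.reshape(-1,2),0.02)[:,:2]*1000
    r=cv2.minAreaRect(P.astype(np.float32)); print('pile',cv2.minAreaRect(k)[0],r)
    rs=None
for k in blobs(S,(100,100,60),(125,255,255),100,(290,320,450,440)): print('side',cv2.minAreaRect(k), cv2.approxPolyDP(k,4,True).reshape(-1,2).tolist())
for c,roi,n in((T,(235,230,285,280),'T'),(S,(240,190,300,240),'S')):
    for k in blobs(c,(0,0,170),(180,60,255),100,roi): print(n,cv2.fitEllipse(k),cv2.contourArea(k))
# enlarged crops
a=cv2.resize(T['img'][190:320,170:330],None,fx=4,fy=4,interpolation=cv2.INTER_CUBIC)
cv2.imwrite('pics/tc.png',a[:,:,::-1])
a=cv2.resize(S['img'][95:275,180:345],None,fx=3.3,fy=3.3,interpolation=cv2.INTER_CUBIC)
cv2.imwrite('pics/sc.png',a[:,:,::-1])
save(T,'piles.png',(350,190,500,320),4)
E
```

```text
pile (423.1500549316406, 297.4499816894531) ((429.279052734375, -253.52720642089844), (50.67013168334961, 76.5517807006836), 17.46542739868164)
pile (418.7352600097656, 235.441162109375) ((584.6356201171875, -246.82723999023438), (77.30758666992188, 52.42117691040039), 77.03948974609375)
side ((334.5487976074219, 402.93902587890625), (50.444129943847656, 35.13909912109375), 38.65980529785156) [[326, 376], [307, 400], [344, 431], [362, 403]]
side ((409.1000671386719, 354.2000427246094), (48.746280670166016, 31.304948806762695), 63.43495178222656) [[412, 331], [387, 338], [405, 379], [432, 367]]
T ((259.869140625, 255.30035400390625), (33.928749084472656, 34.32200622558594), 90.87530517578125) 913.0
S ((274.7378234863281, 210.89817810058594), (30.239343643188477, 42.96116256713867), 66.43660736083984) 962.0
```

View pics/tc.png

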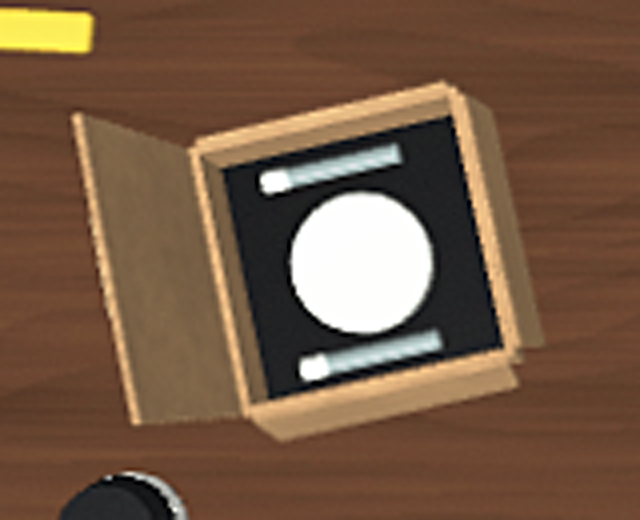

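View pics/sc.png

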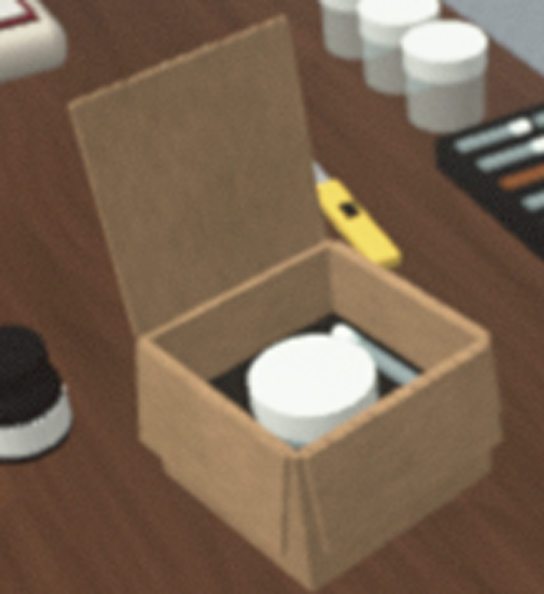

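View pics/piles.png

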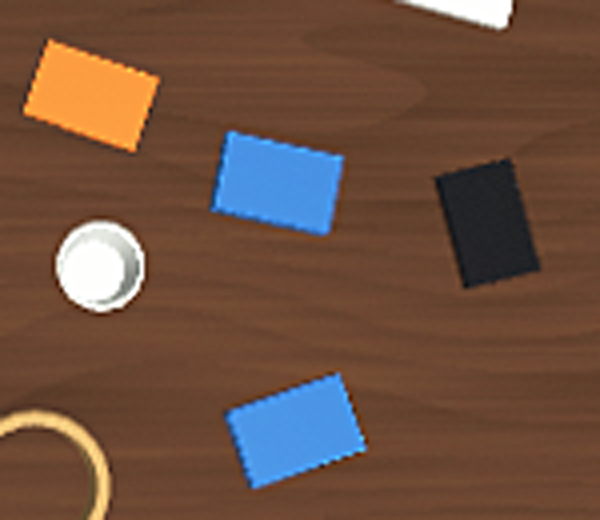

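The crops confirm the two blue rectangles at (420,235) and (423,298). Orange and black are the decoys. The carton is yawed about 13°, with the lid centred at (260,255) and the flap leaning slightly outward. Next I'll triangulate the rim, lid and flap.

```bash
python3 - <<'E'
from h import *
np.set_printoptions(precision=4,suppress=True)
T=cam('top');S=cam('side')
t=np.array([[194,143],[452,85],[515,352],[245,412],[76,116],[136,423],[361,262]])/4+[170,190]-0.4
s=np.array([[328,243],[490,338],[297,455],[143,338],[284,17],[71,104],[312,381]])/3.3+[180,95]-0.35
print(tri(T,t,S,s))
P=onz(T,t[:4],.115); print(P, P.mean(0)); e=P-np.roll(P,1,0); print(np.linalg.norm(e,axis=1),np.degrees(np.arctan2(e[:,1],e[:,0])))
for z in(.087,.095,.104): print(z,onz(T,[[259.87,255.3]],z),onz(S,s[6:],z))
o=ctrl.get_obs();M=R.from_rotvec(o['tool_rot']).as_matrix();print(M,o['tool_pos'])
E
```

```text
[[0.5966 0.2405 0.1137 0.0055]
 [0.6317 0.0886 0.115  0.001 ]
 [0.4766 0.0515 0.1182 0.0011]
 [0.4432 0.206  0.1162 0.0001]
 [0.5891 0.2636 0.2713 0.0007]
 [0.4369 0.2287 0.2722 0.0004]
 [0.5308 0.1447 0.085  0.0019]]
[[0.599  0.2392 0.115 ]
 [0.6321 0.0884 0.115 ]
 [0.4772 0.0515 0.115 ]
 [0.4432 0.2062 0.115 ]] [0.5379 0.1463 0.115 ]
[0.1592 0.1544 0.1593 0.1584] [  11.9526  -77.5997 -166.6109  102.3878]
0.087 [[0.531  0.1441 0.087 ]] [[0.5289 0.1428 0.087 ]]
0.095 [[0.5303 0.143  0.095 ]] [[0.5251 0.1337 0.095 ]]
0.104 [[0.5296 0.1417 0.104 ]] [[0.5208 0.1235 0.104 ]]
[[ 0.9349  0.3549 -0.0002]
 [ 0.3549 -0.9349  0.0006]
 [ 0.0001 -0.0007 -1.    ]] [ 0.2218 -0.5841  0.2499]
```

```bash
cat > inc.py <<'E'
import sys
from h import *
# target x y z(mm) yaw of tool y (deg)
x,y,z,yaw=map(float,sys.argv[1:5]); o=ctrl.get_obs()
M=R.from_rotvec(o['tool_rot']).as_matrix(); p=np.array(o['tool_pos'])
d=M.T@(np.array([x,y,z])/1000-p)*100
cur=np.degrees(np.arctan2(M[1,1],M[0,1])); t=-(yaw-cur); t=(t+90)%180-90
print('shift cm',d.round(2),'turn',round(t,1),'cur yaw',cur.round(1),'pos',p.round(4),'F',np.round(o['contact_force'],1),'open',round(o['opening'],4),'t',o['t'],'q6',round(o['q'][5],2))
E
python3 inc.py 429 -253.5 100 17.5
```

```text
shift cm [ 31.11 -23.54  15.01] turn -86.7 cur yaw -69.2 pos [ 0.2218 -0.5841  0.2499] F [0.8 0.8 0.9] open 0.0855 t 0.3 q6 -0.12
```

Request:
servo_tool:
  increments:
    - [[7.0,31.1,-23.5,15,-86.7],[7.0,31.1,-23.5,15,-86.7],[7.0,31.1,-23.5,15,-86.7],[7.0,31.1,-23.5,15,-86.7],[7.0,31.1,-23.5,15,-86.7]]
  newtons: 30

```text
t: 0.8
tool_pos: [0.3466, -0.3852, 0.16]
tool_rot: [2.662, 1.666, 0.0]
contact_force: [1.4, -0.4, -0.0]
opening: 0.0697
grip_force: 0.0
```

```bash
python3 inc.py 429 -253.5 100 17.5
```

```text
shift cm [15.45  1.66  6.  ] turn -43.4 cur yaw -25.9 pos [ 0.3466 -0.3852  0.16  ] F [ 1.4 -0.4 -0. ] open 0.0697 t 0.8 q6 -0.53
```

Request:
servo_tool:
  increments:
    - [[7.0,15.4,1.7,6,-43.4],[7.0,15.4,1.7,6,-43.4],[7.0,15.4,1.7,6,-43.4],[7.0,15.4,1.7,6,-43.4],[7.0,15.4,1.7,6,-43.4]]

```text
t: 1.3
tool_pos: [0.4294, -0.2531, 0.0988]
tool_rot: [-1.86, -2.528, -0.001]
contact_force: [-0.9, -0.4, -0.2]
opening: 0.0704
grip_force: 0.0
```

```bash
python3 inc.py 429 -253.5 22 17.5; python3 - <<'E'
from h import *
T=cam('side');save(T,'pick.png')
E
```

```text
shift cm [-0.04 -0.04  7.68] turn -0.2 cur yaw 17.3 pos [ 0.4294 -0.2531  0.0988] F [-0.9 -0.4 -0.2] open 0.0704 t 1.3 q6 -0.98
```

View pics/pick.png

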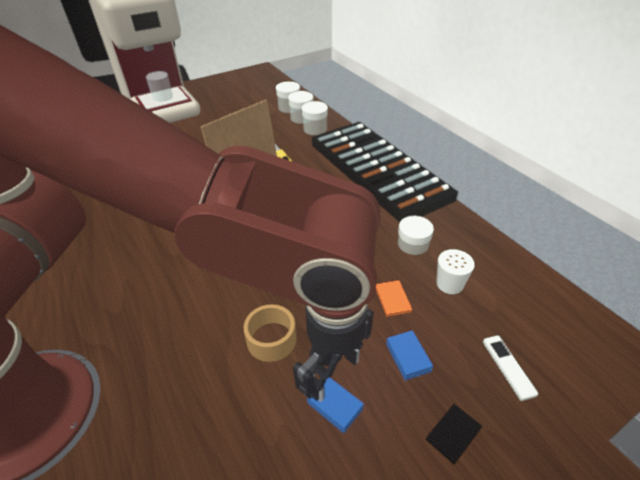

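The gripper hangs over the lower pile at (334,403). Descending.

Request:
servo_tool:
  increments:
    - [[7.0,0,0,4.5,-0.2],[7.0,0,0,6.5,-0.2],[7.0,0,0,7.4,-0.2],[7.0,0,0,7.7,-0.2],[7.0,0,0,7.7,-0.2]]

```text
t: 1.85
tool_pos: [0.4297, -0.2567, 0.0242]
tool_rot: [1.871, 2.522, -0.0]
contact_force: [0.6, -0.3, 0.4]
opening: 0.0702
grip_force: 0.0
```

Request:
servo_tool:
  increments:
    - [[4.5,0,0,0,0],[4.5,0,0,0,0],[4.5,0,0,0,0],[4.5,0,0,0,0],[4.5,0,0,0,0]]
  newtons: 30

```text
t: 2.35
tool_pos: [0.4305, -0.2571, 0.0253]
tool_rot: [1.869, 2.521, -0.0]
contact_force: [0.5, 1.3, 5.9]
opening: 0.0495
grip_force: 31.8
```

```bash
python3 inc.py 429 -253.5 200 17.5
```

```text
shift cm [  0.34  -0.   -17.47] turn -0.6 cur yaw 16.9 pos [ 0.4305 -0.2571  0.0253] F [0.5 1.3 5.9] open 0.0495 t 2.35 q6 -0.98
```

Request:
servo_tool:
  increments:
    - [[4.5,0,0,-4,0],[4.5,0,0,-9,0],[4.5,0,0,-14,0],[4.5,0,0,-17.5,0],[4.5,0,0,-17.5,0]]

```text
t: 2.85
tool_pos: [0.432, -0.2583, 0.2058]
tool_rot: [1.863, 2.514, -0.001]
contact_force: [1.2, -0.5, -0.6]
opening: 0.0493
grip_force: 31.8
```

```bash
python3 inc.py 531 144 200 12.4; python3 - <<'E'
from h import *
save(cam('side'),'lift.png',(250,250,450,450),3)
E
```

```text
shift cm [35.61 21.18  0.36] turn 4.5 cur yaw 16.9 pos [ 0.432  -0.2583  0.2058] F [ 1.2 -0.5 -0.6] open 0.0493 t 2.85 q6 -0.98
```

View pics/lift.png

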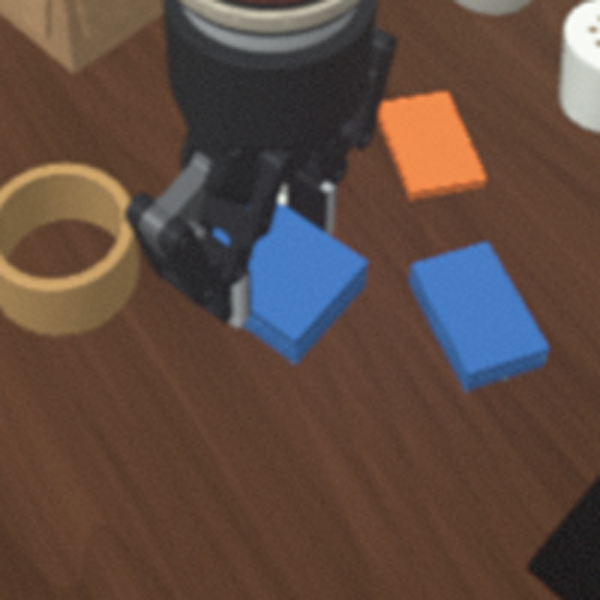

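Both pads are held together, with the pair at crop (300,280). I'll get the pad offset in the hand from its visible short edge.

```bash
python3 - <<'E'
from h import *
S=cam('side');o=ctrl.get_obs();M=R.from_rotvec(o['tool_rot']).as_matrix();p=np.array(o['tool_pos'])
uv=np.array([[367,265],[298,345],[283,208]])/3+250-.33
for z in(.196,.2,.204):
  P=onz(S,uv,z); print(z,((P-p)@M*1000).round(1).tolist(),np.linalg.norm(P[0]-P[1]),np.linalg.norm(P[0]-P[2]))
E
```

```text
0.196 [[-35.6, 27.3, 3.5], [-37.4, -22.3, 3.5], [10.7, 26.6, 3.4]] 0.04960070698305654 0.04631882368560725
0.2 [[-37.0, 24.9, -0.5], [-38.8, -24.2, -0.5], [8.9, 24.2, -0.6]] 0.049188845910954154 0.045934213837441236
0.204 [[-38.4, 22.6, -4.5], [-40.2, -26.1, -4.5], [7.1, 21.9, -4.6]] 0.048776984838851664 0.04554960398927527
```

Request:
servo_tool:
  increments:
    - [[4.5,35.5,21.2,0,4.5],[4.5,35.5,21.2,0,4.5],[4.5,35.5,21.2,0,4.5],[4.5,35.5,21.2,0,4.5],[4.5,35.5,21.2,0,4.5]]

```text
t: 3.45
tool_pos: [0.488, -0.0113, 0.1958]
tool_rot: [-1.966, -2.446, 0.003]
contact_force: [1.2, -0.7, -0.4]
opening: 0.0493
grip_force: 31.8
```

```bash
python3 inc.py 531 142.5 200 12.4
```

```text
shift cm [14.1   7.5  -0.43] turn 0.0 cur yaw 12.4 pos [ 0.488  -0.0113  0.1958] F [ 1.2 -0.7 -0.4] open 0.0493 t 3.45 q6 -0.39
```

Request:
servo_tool:
  increments:
    - [[4.5,14.1,7.5,-0.4,0],[4.5,14.1,7.5,-0.4,0],[4.5,14.1,7.5,-0.4,0],[4.5,14.1,7.5,-0.4,0],[4.5,14.1,7.5,-0.4,0]]

```text
t: 3.95
tool_pos: [0.531, 0.1416, 0.1998]
tool_rot: [-1.962, -2.45, 0.006]
contact_force: [-0.3, -0.6, -0.8]
opening: 0.0495
grip_force: 31.8
```

```bash
python3 inc.py 531 142.5 120 12.4
```

```text
shift cm [0.08 0.05 7.98] turn 0.2 cur yaw 12.6 pos [0.531  0.1416 0.1998] F [-0.3 -0.6 -0.8] open 0.0495 t 3.95 q6 -0.09
```

Request:
servo_tool:
  increments:
    - [[4.5,0.1,0.1,3,0],[4.5,0.1,0.1,6,0],[4.5,0.1,0.1,7.3,0],[4.5,0.1,0.1,7.9,0],[4.5,0.1,0.1,7.9,0]]

```text
t: 4.45
tool_pos: [0.5325, 0.1406, 0.1228]
tool_rot: [-1.969, -2.447, 0.002]
contact_force: [0.4, 1.0, -0.3]
opening: 0.0491
grip_force: 31.7
```

Request:
servo_tool:
  increments:
    - [[4.5,0,0,0.1,0],[4.5,0,0,0.2,0],[4.5,0,0,0.3,0],[4.5,0,0,0.3,0]]

```text
t: 4.85
tool_pos: [0.5333, 0.1416, 0.1211]
tool_rot: [1.967, 2.448, 0.001]
contact_force: [-0.5, 0.0, -1.3]
opening: 0.049
grip_force: 31.7
```

Request:
servo_tool:
  increments:
    - [[4.5,0,0,0.2,0],[4.5,0,0,0.3,0],[4.5,0,0,0.3,0]]

```text
t: 5.15
tool_pos: [0.5328, 0.1416, 0.1172]
tool_rot: [-1.968, -2.449, 0.001]
contact_force: [-0.0, 0.2, 0.2]
opening: 0.0486
grip_force: 31.7
```

Request:
servo_tool:
  increments:
    - [[4.5,0,0,0.1,0],[4.5,0,0,0.2,0],[4.5,0,0,0.2,0]]

```text
t: 5.45
tool_pos: [0.5331, 0.1416, 0.1158]
tool_rot: [-1.968, -2.449, -0.0]
contact_force: [-2.0, 0.6, 2.1]
opening: 0.0493
grip_force: 32.1
```

Request:
servo_tool:
  increments:
    - [[4.5,0,0,0.1,0],[4.5,0,0,0.2,0],[4.5,0,0,0.2,0]]

```text
t: 5.75
tool_pos: [0.5331, 0.1416, 0.1138]
tool_rot: [1.968, 2.449, 0.0]
contact_force: [-2.3, -0.2, 4.1]
opening: 0.0491
grip_force: 32.3
```

Request:
servo_tool:
  increments:
    - [[4.5,0,0,-0.3,0],[4.5,0,-0.3,-0.3,0],[4.5,0,-0.3,-0.3,0],[4.5,0,-0.3,-0.2,0],[4.5,0,-0.3,-0.15,0]]

```text
t: 6.25
tool_pos: [0.53, 0.1408, 0.115]
tool_rot: [-1.968, -2.449, 0.001]
contact_force: [-1.9, -1.2, 3.5]
opening: 0.0494
grip_force: 32.2
```

Request:
servo_tool:
  increments:
    - [[6.0,0,0,0,0],[6.0,0,0,0,0],[6.0,0,0,0,0],[6.0,0,0,0,0]]

```text
t: 6.65
tool_pos: [0.53, 0.1409, 0.1148]
tool_rot: [-1.968, -2.449, 0.0]
contact_force: [0.2, -0.6, 0.1]
opening: 0.06
grip_force: 0.0
```

Request:
servo_tool:
  increments:
    - [[6.0,0,0,-2,0],[6.0,0,0,-6,0],[6.0,0,0,-10,0],[6.0,0,0,-10,0]]

```text
t: 7.05
tool_pos: [0.5337, 0.1414, 0.2226]
tool_rot: [1.962, 2.442, 0.014]
contact_force: [0.8, 0.9, 0.9]
opening: 0.0599
grip_force: 0.0
```

```bash
python3 inc.py 584.6 -247 150 -13
```

```text
shift cm [-39.02  -3.48   7.26] turn 25.4 cur yaw 12.4 pos [0.5337 0.1414 0.2226] F [0.8 0.9 0.9] open 0.0599 t 7.05 q6 -0.09
```

Request:
servo_tool:
  increments:
    - [[7.0,-39,-3.5,0.5,25.4],[7.0,-39,-3.5,0.5,25.4],[7.0,-39,-3.5,0.5,25.4],[7.0,-39,-3.5,0.5,25.4],[7.0,-39,-3.5,0.5,25.4]]

```text
t: 7.55
tool_pos: [0.5616, -0.1089, 0.2112]
tool_rot: [-2.458, -1.956, -0.0]
contact_force: [1.3, 0.1, 0.1]
opening: 0.0702
grip_force: 0.0
```

```bash
python3 inc.py 584.6 -247 100 -13
```

```text
shift cm [-12.95   5.34  11.12] turn 0.0 cur yaw -13.0 pos [ 0.5616 -0.1089  0.2112] F [1.3 0.1 0.1] open 0.0702 t 7.55 q6 -0.1
```

Request:
servo_tool:
  increments:
    - [[7.0,-13,5.3,5,0],[7.0,-13,5.3,11,0],[7.0,-13,5.3,11,0],[7.0,-13,5.3,11,0],[7.0,-13,5.3,11,0]]

```text
t: 8.05
tool_pos: [0.5814, -0.2468, 0.0962]
tool_rot: [-2.455, -1.947, 0.006]
contact_force: [-1.4, -0.1, -1.1]
opening: 0.0699
grip_force: 0.0
```

```bash
python3 inc.py 584.6 -247 36 -13; python3 - <<'E'
from h import *
T=cam('top');S=cam('side')
a=cv2.resize(T['img'][200:310,180:310],None,fx=3,fy=3,interpolation=cv2.INTER_CUBIC)
b=cv2.resize(S['img'][165:275,210:340],None,fx=3,fy=3,interpolation=cv2.INTER_CUBIC)
cv2.imwrite('pics/pl.png',np.hstack([a,b])[:,:,::-1])
for z in(.11,):
  for c,roi in((T,(220,215,300,300)),(S,(225,170,330,260))):
    h=cv2.cvtColor(c['img'],cv2.COLOR_RGB2HSV);m=cv2.inRange(h,(100,100,60),(125,255,255));q=np.zeros_like(m);x0,y0,x1,y1=roi;q[y0:y1,x0:x1]=m[y0:y1,x0:x1]
    k=max(cv2.findContours(q,0,1)[0],key=cv2.contourArea);P=onz(c,k.reshape(-1,2),z)[:,:2]*1000;print(cv2.minAreaRect(P.astype(np.float32)))
E
```

```text
shift cm [0.04 0.36 6.01] turn -0.2 cur yaw -13.2 pos [ 0.5814 -0.2468  0.0962] F [-1.4 -0.1 -1.1] open 0.0699 t 8.05 q6 -0.29
((528.5519409179688, 142.30142211914062), (53.083152770996094, 77.72478485107422), 13.391974449157715)
((523.3882446289062, 135.4985809326172), (65.47555541992188, 89.75923156738281), 11.202408790588379)
```

View pics/pl.png

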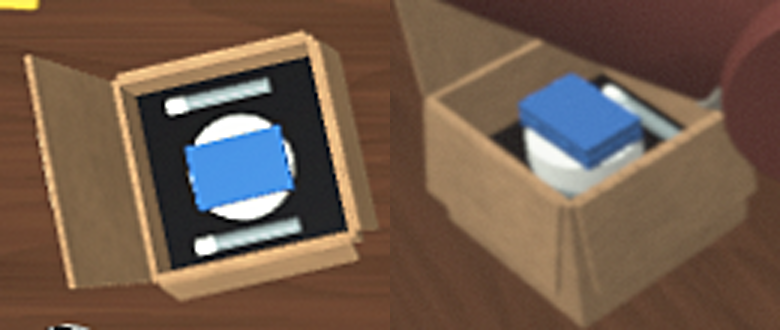

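The two pads sit flush and square on the lid, with the blue centred at crop (241,167) against the lid at (243,167). Now I'll take the single top pad of the second pile.

Request:
servo_tool:
  increments:
    - [[7.0,0,0.3,3,0],[7.0,0,0.3,5.2,0],[7.0,0,0.3,5.8,0],[7.0,0,0.3,5.8,0]]

```text
t: 8.55
tool_pos: [0.5874, -0.2452, 0.0441]
tool_rot: [-2.457, -1.958, -0.0]
contact_force: [0.2, 0.1, -0.3]
opening: 0.0699
grip_force: 0.0
```

```bash
python3 inc.py 584.6 -247 37.5 -13
```

```text
shift cm [-0.24 -0.23  0.66] turn 0.1 cur yaw -12.9 pos [ 0.5874 -0.2452  0.0441] F [ 0.2  0.1 -0.3] open 0.0699 t 8.55 q6 -0.29
```

Request:
servo_tool:
  increments:
    - [[7.0,-0.2,-0.2,0,0],[7.0,-0.2,-0.2,0,0],[7.0,-0.2,-0.2,0,0]]

```text
t: 8.85
tool_pos: [0.5857, -0.2482, 0.0455]
tool_rot: [2.456, 1.955, 0.002]
contact_force: [-0.3, -0.2, 1.1]
opening: 0.0698
grip_force: 0.0
```

```bash
python3 inc.py 584.6 -247 37.5 -13
```

```text
shift cm [ 0.09 -0.13  0.8 ] turn 0.0 cur yaw -13.0 pos [ 0.5857 -0.2482  0.0455] F [-0.3 -0.2  1.1] open 0.0698 t 8.85 q6 -0.29
```

Request:
servo_tool:
  increments:
    - [[7.0,0.1,-0.1,0.4,0],[7.0,0.1,-0.1,0.7,0],[7.0,0.1,-0.1,0.7,0],[7.0,0.1,-0.1,0.7,0]]

```text
t: 9.25
tool_pos: [0.5839, -0.2464, 0.0364]
tool_rot: [-2.458, -1.956, 0.0]
contact_force: [-0.2, -0.9, 0.3]
opening: 0.0701
grip_force: 0.0
```

```bash
python3 inc.py 584.6 -247 37.5 -13
```

```text
shift cm [-0.04  0.08 -0.11] turn 0.0 cur yaw -13.0 pos [ 0.5839 -0.2464  0.0364] F [-0.2 -0.9  0.3] open 0.0701 t 9.25 q6 -0.29
```

Request:
servo_tool:
  increments:
    - [[6.0,0,0,-0.1,0],[4.5,0,0,-0.1,0],[4.5,0,0,-0.1,0],[4.5,0,0,-0.1,0],[4.5,0,0,-0.1,0]]

```text
t: 9.75
tool_pos: [0.5842, -0.2466, 0.0379]
tool_rot: [2.458, 1.956, 0.0]
contact_force: [0.5, 0.3, 0.6]
opening: 0.0451
grip_force: 0.0
```

Request:
servo_tool:
  increments:
    - [[4.5,0,0,-2,0],[4.5,0,0,-6,0],[4.5,0,0,-11,0],[4.5,0,0,-16,0],[4.5,0,0,-16,0]]

```text
t: 10.25
tool_pos: [0.5883, -0.2489, 0.2085]
tool_rot: [2.446, 1.947, 0.01]
contact_force: [0.9, -0.4, 0.5]
opening: 0.0454
grip_force: 0.0
```

```bash
python3 inc.py 530 141 200 12.4; python3 - <<'E'
from h import *
save(cam('side'),'lift2.png',(320,250,480,410),3.5)
E
```

```text
shift cm [ 36.69 -14.44   0.44] turn -25.4 cur yaw -13.0 pos [ 0.5883 -0.2489  0.2085] F [ 0.9 -0.4  0.5] open 0.0454 t 10.25 q6 -0.29
```

View pics/lift2.png

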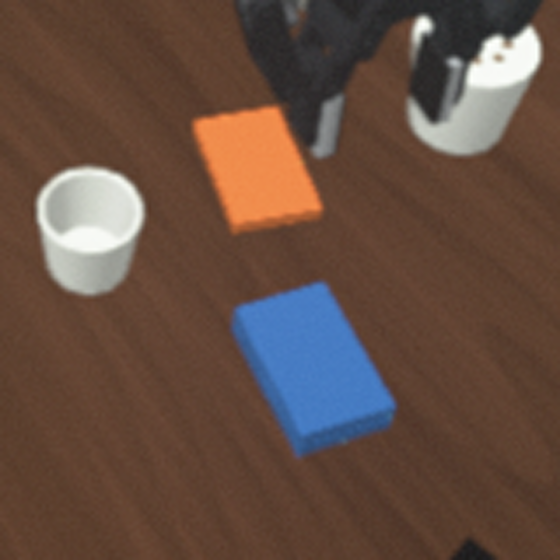

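Missed: the fingers closed just above the pile, which is undisturbed at crop (315,365). The tip reach at this opening is about 15 mm, so I'll go back about 10 mm lower.

Request:
servo_tool:
  increments:
    - [[7.0,0,0,5,0],[7.0,0,0,10,0],[7.0,0,0,14,0],[7.0,0,0,16,0],[7.0,0,0,16,0]]

```text
t: 10.8
tool_pos: [0.58, -0.2443, 0.0314]
tool_rot: [-2.45, -1.95, 0.007]
contact_force: [-0.0, 0.3, 0.1]
opening: 0.07
grip_force: 0.0
```

Request:
servo_tool:
  increments:
    - [[7.0,0,0,0.5,0],[7.0,0,0,0.9,0],[7.0,0,0,0.9,0],[7.0,0,0,0.9,0],[7.0,0,0,0.9,0]]

```text
t: 11.3
tool_pos: [0.5847, -0.2469, 0.0299]
tool_rot: [2.457, 1.955, 0.001]
contact_force: [-0.0, -0.6, -0.2]
opening: 0.07
grip_force: 0.0
```

Request:
servo_tool:
  increments:
    - [[7.0,0,0,0,0]]

```text
t: 11.4
tool_pos: [0.5845, -0.2468, 0.0296]
tool_rot: [2.457, 1.956, 0.001]
contact_force: [-0.2, 0.3, -0.0]
opening: 0.0698
grip_force: 0.0
```

Request:
servo_tool:
  increments:
    - [[7.0,0,0,0,0]]

```text
t: 11.5
tool_pos: [0.5843, -0.2466, 0.0292]
tool_rot: [2.458, 1.956, 0.0]
contact_force: [-1.2, -0.4, 0.4]
opening: 0.0702
grip_force: 0.0
```

Request:
servo_tool:
  increments:
    - [[6.0,0,0,0,0],[4.5,0,0,0,0],[4.5,0,0,0,0],[4.5,0,0,0,0],[4.5,0,0,0,0]]

```text
t: 12.0
tool_pos: [0.5844, -0.2467, 0.0292]
tool_rot: [2.458, 1.956, 0.0]
contact_force: [-0.1, 0.4, 2.7]
opening: 0.0491
grip_force: 32.0
```

Request:
servo_tool:
  increments:
    - [[4.5,0,0,-2,0],[4.5,0,0,-6,0],[4.5,0,0,-11,0],[4.5,0,0,-17,0],[4.5,0,0,-17,0]]

```text
t: 12.5
tool_pos: [0.5871, -0.2482, 0.2071]
tool_rot: [2.449, 1.949, 0.007]
contact_force: [0.9, -1.0, 0.5]
opening: 0.0488
grip_force: 31.8
```

```bash
python3 inc.py 530 141 200 12.4; python3 - <<'E'
from h import *
for n,roi in(('side',(290,210,470,440)),('top',(380,200,460,330))):
    c=cam(n);save(c,n+'_l3.png',roi,3)
    m=cv2.inRange(cv2.cvtColor(c['img'],cv2.COLOR_RGB2HSV),(100,100,60),(125,255,255))
    for k in cv2.findContours(m,0,1)[0]:
        if cv2.contourArea(k)>60: print(n,cv2.minAreaRect(k),cv2.approxPolyDP(k,3,True).reshape(-1,2).tolist())
E
```

```text
shift cm [ 36.65 -14.3    0.41] turn -25.4 cur yaw -13.0 pos [ 0.5871 -0.2482  0.2071] F [ 0.9 -1.   0.5] open 0.0488 t 12.5 q6 -0.29
side ((408.70001220703125, 355.9000244140625), (46.0629997253418, 29.068883895874023), 63.43495178222656) [[411, 334], [387, 341], [405, 379], [431, 369]]
side ((427.9230651855469, 289.3846435546875), (46.594818115234375, 34.391414642333984), 56.3099365234375) [[428, 262], [415, 276], [413, 297], [422, 310], [454, 298]]
side ((273.1029357910156, 204.33824157714844), (39.65209197998047, 24.38948631286621), 32.47119140625) [[253, 199], [253, 206], [275, 220], [293, 210], [291, 203], [271, 190]]
top ((259.1578674316406, 255.58258056640625), (22.793651580810547, 33.82175827026367), 76.4295654296875) [[273, 241], [241, 249], [246, 270], [278, 262]]
top ((413.0213928222656, 225.22314453125), (13.60400390625, 39.00712585449219), 27.255327224731445) [[428, 211], [421, 211], [418, 226], [406, 224], [403, 242], [411, 244]]
```

One pad is in hand and one remains on the table at side (409,356). Next: the pad's offset in hand, then carry it over.

```bash
python3 - <<'E'
from h import *
S=cam('side');o=ctrl.get_obs();M=R.from_rotvec(o['tool_rot']).as_matrix();p=np.array(o['tool_pos']);print(p)
for dz in(-.009,-.019):
  P=onz(S,[[422,310],[454,298]],p[2]+dz); print(((P-p)@M*1000).round(1).tolist())
T=cam('top');k=np.array([[273,241],[241,249],[246,270],[278,262]]);P=onz(T,k,.1105);print(P.mean(0), onz(T,[[259.16,255.58]],.1105))
E
python3 inc.py 530 141 200 12.4
```

```text
[ 0.58412724 -0.24659214  0.19895558]
[[-38.1, -21.7, 9.0], [-33.7, 31.0, 9.0]]
[[-31.7, -16.7, 19.0], [-27.2, 37.1, 19.0]]
[0.52860289 0.14175593 0.1105    ] [[0.52836255 0.1424809  0.1105    ]]
shift cm [ 36.53 -13.88  -0.25] turn -25.4 cur yaw -13.0 pos [ 0.5832 -0.2461  0.1968] F [ 0.2  0.6 -0.9] open 0.0487 t 12.7 q6 -0.29
```

Request:
servo_tool:
  increments:
    - [[4.5,36.7,-13.9,0,-25.4],[4.5,36.7,-13.9,0,-25.4],[4.5,36.7,-13.9,0,-25.4],[4.5,36.7,-13.9,0,-25.4],[4.5,36.7,-13.9,0,-25.4]]

```text
t: 13.2
tool_pos: [0.5479, 0.0031, 0.195]
tool_rot: [-1.965, -2.444, 0.005]
contact_force: [-0.2, 1.2, 0.5]
opening: 0.049
grip_force: 31.7
```

Request:
servo_tool:
  increments:
    - [[4.5,0,0,0,0],[4.5,0,0,0,0]]

```text
t: 13.4
tool_pos: [0.5487, 0.0022, 0.1958]
tool_rot: [-1.962, -2.448, 0.005]
contact_force: [1.0, -0.9, -0.3]
opening: 0.0491
grip_force: 31.7
```

```bash
python3 inc.py 529.8 142.5 200 12.6
```

```text
shift cm [14.11  1.2  -0.41] turn -0.0 cur yaw 12.6 pos [0.5487 0.0022 0.1958] F [ 1.  -0.9 -0.3] open 0.0491 t 13.4 q6 -0.35
```

Request:
servo_tool:
  increments:
    - [[4.5,14.1,1.2,0,0],[4.5,14.1,1.2,0,0],[4.5,14.1,1.2,0,0],[4.5,14.1,1.2,3,0],[4.5,14.1,1.2,4,0]]

```text
t: 13.9
tool_pos: [0.5298, 0.1407, 0.1547]
tool_rot: [-1.965, -2.446, 0.008]
contact_force: [-0.3, -0.8, 0.1]
opening: 0.0488
grip_force: 31.7
```

Request:
servo_tool:
  increments:
    - [[4.5,0,0,0,0],[4.5,0,0,0,0],[4.5,0,0,0,0]]

```text
t: 14.2
tool_pos: [0.5326, 0.1404, 0.1598]
tool_rot: [1.97, 2.446, 0.002]
contact_force: [-0.0, -0.7, -0.1]
opening: 0.0489
grip_force: 31.7
```

```bash
python3 inc.py 529.8 142.5 131 12.6
```

```text
shift cm [ 0.27 -0.23  2.88] turn -0.3 cur yaw 12.3 pos [0.5326 0.1404 0.1598] F [-0.  -0.7 -0.1] open 0.0489 t 14.2 q6 -0.09
```

Request:
servo_tool:
  increments:
    - [[4.5,0.2,-0.2,1.2,0],[4.5,0.2,-0.2,2.2,0],[4.5,0.2,-0.2,2.4,0],[4.5,0.2,-0.2,2.4,0],[4.5,0.2,-0.2,2.4,0]]

```text
t: 14.7
tool_pos: [0.5293, 0.143, 0.1348]
tool_rot: [1.968, 2.449, -0.0]
contact_force: [1.3, -0.1, -0.1]
opening: 0.0486
grip_force: 31.8
```

Request:
servo_tool:
  increments:
    - [[4.5,0,0,0,0],[4.5,0,0,0,0]]

```text
t: 14.9
tool_pos: [0.5296, 0.143, 0.1353]
tool_rot: [1.967, 2.448, 0.001]
contact_force: [-0.2, 1.0, 0.1]
opening: 0.0491
grip_force: 31.8
```

```bash
python3 inc.py 529.8 142.5 131 12.6
```

```text
shift cm [-0.05  0.01  0.43] turn -0.2 cur yaw 12.4 pos [0.5296 0.143  0.1353] F [-0.2  1.   0.1] open 0.0491 t 14.9 q6 -0.09
```

Request:
servo_tool:
  increments:
    - [[4.5,0,0,0.2,0],[4.5,0,0,0.3,0],[4.5,0,0,0.4,0],[4.5,0,0,0.4,0]]

```text
t: 15.3
tool_pos: [0.5291, 0.1429, 0.1305]
tool_rot: [-1.968, -2.449, 0.001]
contact_force: [0.2, -0.0, -0.8]
opening: 0.0493
grip_force: 31.8
```

Request:
servo_tool:
  increments:
    - [[4.5,0,0,0.1,0],[4.5,0,0,0.1,0],[4.5,0,0,0.1,0]]

```text
t: 15.6
tool_pos: [0.5293, 0.1429, 0.1301]
tool_rot: [1.968, 2.449, -0.0]
contact_force: [-1.1, 0.1, 2.2]
opening: 0.049
grip_force: 31.9
```

Request:
servo_tool:
  increments:
    - [[4.5,0,0,0.1,0],[4.5,0,0,0.1,0],[4.5,0,0,0.1,0]]

```text
t: 15.9
tool_pos: [0.5294, 0.1429, 0.129]
tool_rot: [1.968, 2.449, 0.0]
contact_force: [-0.4, -0.2, 2.1]
opening: 0.0488
grip_force: 32.0
```

Request:
servo_tool:
  increments:
    - [[6.0,0,0,0,0],[6.0,0,0,0,0],[6.0,0,0,0,0],[6.0,0,0,0,0]]

```text
t: 16.3
tool_pos: [0.5292, 0.1429, 0.1286]
tool_rot: [-1.968, -2.449, 0.0]
contact_force: [0.1, -0.2, 0.1]
opening: 0.06
grip_force: 0.0
```

Request:
servo_tool:
  increments:
    - [[6.0,0,0,-2,0],[6.0,0,0,-6,0],[6.0,0,0,-11,0],[6.0,0,0,-16,0],[6.0,0,0,-19,0]]

```text
t: 16.8
tool_pos: [0.5303, 0.1431, 0.3239]
tool_rot: [1.965, 2.446, 0.007]
contact_force: [0.8, -0.1, -0.4]
opening: 0.0601
grip_force: 0.0
```

Request:
servo_tool:
  increments:
    - [[0,-10,0,-1,0],[0,-20,0,-1,0],[0,-20,0,-1,0],[0,-20,0,-1,0],[0,-20,0,-1,0]]

```text
t: 17.3
tool_pos: [0.5729, -0.0575, 0.3286]
tool_rot: [1.976, 2.441, -0.002]
contact_force: [-0.4, 0.7, -0.5]
opening: -0.0001
grip_force: 0.0
```

```bash
python3 - <<'E'
from h import *
T=cam('top');S=cam('side')
a=cv2.resize(T['img'][200:310,180:310],None,fx=3,fy=3,interpolation=cv2.INTER_CUBIC)
b=cv2.resize(S['img'][130:260,200:330],None,fx=3,fy=3,interpolation=cv2.INTER_CUBIC)
cv2.imwrite('pics/pl3.png',np.hstack([cv2.copyMakeBorder(a,0,60,0,0,0),b])[:,:,::-1])
for n,c in(('top',T),('side',S)):
    m=cv2.inRange(cv2.cvtColor(c['img'],cv2.COLOR_RGB2HSV),(100,100,60),(125,255,255))
    for k in cv2.findContours(m,0,1)[0]:
        if cv2.contourArea(k)>60: print(n,cv2.minAreaRect(k),cv2.approxPolyDP(k,2,True).reshape(-1,2).tolist(),cv2.minAreaRect((onz(c,k.reshape(-1,2),.121)[:,:2]*1000).astype(np.float32)))
E
python3 inc.py 510 265 320 12.4
```

```text
top ((259.1573791503906, 255.1688232421875), (23.76283073425293, 34.0123405456543), 76.75948333740234) [[273, 241], [241, 248], [246, 270], [278, 262]] ((528.7282104492188, 141.02383422851562), (54.788944244384766, 77.92015075683594), 13.391988754272461)
top ((418.1764221191406, 235.70587158203125), (29.9364070892334, 19.740671157836914), 12.528807640075684) [[406, 223], [402, 242], [430, 248], [434, 230]] ((571.2562866210938, -224.46389770507812), (68.54364013671875, 46.054786682128906), 77.03953552246094)
side ((408.7000427246094, 355.9000549316406), (46.0629997253418, 29.06888198852539), 63.43495178222656) [[411, 334], [386, 343], [405, 379], [431, 369]] ((526.875, -295.10382080078125), (65.07024383544922, 43.67695236206055), 76.69830322265625)
side ((273.0823669433594, 202.37059020996094), (41.799591064453125, 27.687435150146484), 32.47119140625) [[270, 186], [253, 195], [253, 206], [276, 220], [293, 210], [292, 200]] ((521.4490966796875, 128.41839599609375), (73.18095397949219, 98.02610778808594), 11.202401161193848)
shift cm [32.43  0.69  0.87] turn -0.1 cur yaw 12.3 pos [ 0.5723 -0.0533  0.3285] F [-0.3  0.1  0.1] open -0.0 t 17.4 q6 -0.44
```

View pics/pl3.png

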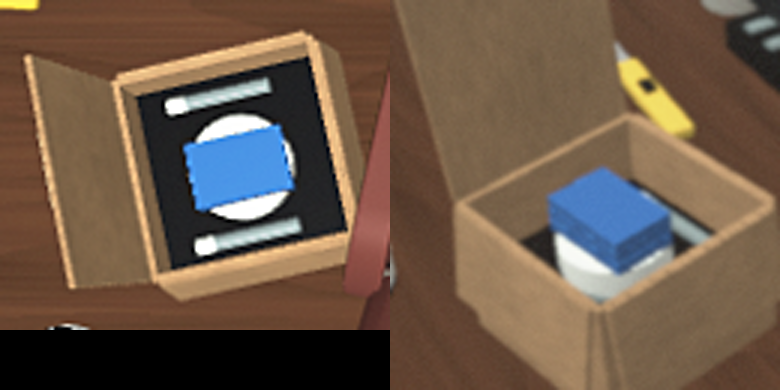

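All three pads are stacked square on the lid, with the top just above the rim. The spare is on the table. Next I'll cross above the flap to its outside.

```bash
python3 inc.py 506 291 335 12.4; python3 - <<'E'
from h import *
T=cam('top');S=cam('side')
print(tri(T,[[246,270],[241,248],[273,241]],S,[[253,195],[270,186],[292,200]]).round(4))
E
```

```text
shift cm [35.05  0.85 -0.63] turn -0.1 cur yaw 12.3 pos [ 0.5723 -0.0533  0.3285] F [-0.3  0.1  0.1] open -0.0 t 17.4 q6 -0.44
[[0.4955 0.1701 0.1233 0.0023]
 [0.5442 0.184  0.1191 0.0024]
 [0.5589 0.1099 0.1239 0.0037]]
```

Stack top is about 0.122 m, so 6–7 mm proud of the rim, as wanted.

Request:
servo_tool:
  increments:
    - [[0,35,0.8,-0.8,0],[0,35,0.8,-0.8,0],[0,35,0.8,-0.8,0],[0,35,0.8,-0.8,0],[0,35,0.8,-0.8,0]]
  newtons: 40

```text
t: 18.0
tool_pos: [0.5224, 0.1963, 0.3349]
tool_rot: [1.965, 2.451, 0.001]
contact_force: [1.1, 0.7, -0.2]
opening: -0.0002
grip_force: 0.0
```

```bash
python3 inc.py 506 291 335 12.4
```

```text
shift cm [ 9.6   0.46 -0.01] turn 0.2 cur yaw 12.6 pos [0.5224 0.1963 0.3349] F [ 1.1  0.7 -0.2] open -0.0002 t 18.0 q6 0.01
```

Request:
servo_tool:
  increments:
    - [[0,5,0.2,0,0],[0,10,0.4,0,0],[0,10,0.4,0,0],[0,10,0.4,0,0],[0,10,0.4,0,0]]

```text
t: 18.5
tool_pos: [0.506, 0.2915, 0.3345]
tool_rot: [1.967, 2.45, -0.0]
contact_force: [-0.6, -0.5, -0.2]
opening: 0.0002
grip_force: 0.0
```

Request:
servo_tool:
  increments:
    - [[0,0,0,3,0],[0,0,0,6,0],[0,0,0,8,0],[0,0,0,8,0],[0,0,0,8,0]]

```text
t: 19.0
tool_pos: [0.5069, 0.2905, 0.255]
tool_rot: [1.97, 2.447, -0.0]
contact_force: [0.8, 0.2, 0.6]
opening: 0.0003
grip_force: 0.0
```

```bash
cat > uh.py <<'E'
from h import *
o=ctrl.get_obs();p=np.array(o['tool_pos']);d=p-[.5211,.2227,.115];i=np.array([.215,-.977])
print('u',(d[:2]@i*1000).round(1),'lat',(d[:2]@[.977,.215]*1000).round(1),'h_tip',((d[2]-.019)*1000).round(1),'F',np.round(o['contact_force'],1),'t',o['t'])
E
python3 uh.py
```

```text
u -69.3 lat 0.7 h_tip 121.0 F [0.8 0.2 0.6] t 19.0
```

Request:
servo_tool:
  increments:
    - [[0,-2.5,0,0,0],[0,-5,0,0,0],[0,-7,0,0,0],[0,-8.5,0,0,0],[0,-9.8,0,0,0]]

```text
t: 19.5
tool_pos: [0.5285, 0.1949, 0.2563]
tool_rot: [1.968, 2.447, 0.004]
contact_force: [-0.4, 1.5, 0.1]
opening: 0.0003
grip_force: 0.4
```

```bash
python3 uh.py; python3 - <<'E'
from h import *
S=cam('side');save(S,'f1.png')
E
```

```text
u 28.8 lat 1.2 h_tip 122.3 F [-0.4  1.5  0.1] t 19.5
```

Request:
servo_tool:
  increments:
    - [[0,-1.6,0,0.7,0],[0,-3.0,0,1.7,0],[0,-4.3,0,2.6,0],[0,-5.5,0,3.7,0],[0,-6.5,0,4.9,0]]

```text
t: 20.05
tool_pos: [0.5415, 0.1312, 0.204]
tool_rot: [-1.968, -2.448, 0.001]
contact_force: [-0.5, 0.7, 0.4]
opening: -0.0002
grip_force: 0.4
```

```bash
python3 uh.py
```

```text
u 93.8 lat 0.2 h_tip 70.0 F [-0.5  0.7  0.4] t 20.05
```

Request:
servo_tool:
  increments:
    - [[0,-0.8,0,1.2,0],[0,-1.4,0,2.4,0],[0,-1.8,0,3.5,0],[0,-2.0,0,4.2,0],[0,-2.1,0,4.6,0]]

```text
t: 20.55
tool_pos: [0.5458, 0.1115, 0.1586]
tool_rot: [-1.967, -2.448, 0.001]
contact_force: [0.8, -0.0, 0.7]
opening: -0.0
grip_force: 0.3
```

Request:
servo_tool:
  increments:
    - [[0,0,0,0.2,0],[0,0,0,0.4,0],[0,0,0,0.6,0],[0,0,0,0.8,0],[0,0,0,0.8,0]]

```text
t: 21.05
tool_pos: [0.5464, 0.1117, 0.1518]
tool_rot: [1.967, 2.448, 0.001]
contact_force: [0.3, -0.2, 0.2]
opening: 0.0002
grip_force: 0.2
```

```bash
python3 uh.py
```

```text
u 113.8 lat 0.9 h_tip 17.8 F [ 0.3 -0.2  0.2] t 21.05
```

Request:
servo_tool:
  increments:
    - [[0,0,0,0.2,0],[0,0,0,0.4,0],[0,0,0,0.5,0],[0,0,0,0.6,0],[0,0,0,0.6,0]]

```text
t: 21.55
tool_pos: [0.5463, 0.1117, 0.1456]
tool_rot: [1.968, 2.449, 0.001]
contact_force: [1.0, -0.5, 1.5]
opening: 0.0001
grip_force: 0.8
```

Request:
servo_tool:
  increments:
    - [[0,0,0,0.1,0],[0,0,0,0.2,0],[0,0,0,0.3,0],[0,0,0,0.3,0],[0,0,0,0.3,0]]

```text
t: 22.05
tool_pos: [0.5461, 0.1118, 0.1424]
tool_rot: [-1.968, -2.449, -0.0]
contact_force: [1.5, -1.0, 2.2]
opening: -0.0002
grip_force: 0.9
```

```bash
python3 uh.py
```

```text
u 113.7 lat 0.6 h_tip 8.4 F [ 1.5 -1.   2.2] t 22.05
```

Request:
servo_tool:
  increments:
    - [[0,0,0,0.1,0],[0,0,0,0.2,0],[0,0,0,0.3,0],[0,0,0,0.3,0],[0,0,0,0.3,0]]

```text
t: 22.55
tool_pos: [0.546, 0.1117, 0.1394]
tool_rot: [-1.968, -2.449, 0.0]
contact_force: [0.9, -1.4, 2.5]
opening: 0.0
grip_force: 1.0
```

Request:
servo_tool:
  increments:
    - [[0,0,0,0.1,0],[0,0,0,0.15,0],[0,0,0,0.15,0],[0,0,0,0.15,0]]

```text
t: 22.95
tool_pos: [0.5461, 0.1117, 0.1381]
tool_rot: [-1.968, -2.449, 0.0]
contact_force: [1.0, -1.7, 3.7]
opening: -0.0003
grip_force: 1.6
```

```bash
python3 uh.py
```

```text
u 113.8 lat 0.6 h_tip 4.1 F [ 1.  -1.7  3.7] t 22.95
```

Request:
servo_tool:
  increments:
    - [[0,0,0,0.1,0],[0,0,0,0.1,0],[0,0,0,0.1,0]]

```text
t: 23.25
tool_pos: [0.5462, 0.1117, 0.138]
tool_rot: [-1.968, -2.449, 0.0]
contact_force: [-1.9, -2.1, 7.3]
opening: -0.0002
grip_force: 3.7
```

Request:
servo_tool:
  increments:
    - [[0,0,0,0.1,0],[0,0,0,0.1,0],[0,0,0,0.1,0]]

```text
t: 23.55
tool_pos: [0.5462, 0.1117, 0.1379]
tool_rot: [-1.968, -2.449, 0.001]
contact_force: [-4.7, -2.6, 11.7]
opening: -0.0002
grip_force: 5.8
```

Request:
servo_tool:
  increments:
    - [[0,0,0,0.1,0],[0,0,0,0.1,0],[0,0,0,0.1,0]]

```text
t: 23.85
tool_pos: [0.5463, 0.1117, 0.1378]
tool_rot: [-1.968, -2.449, 0.001]
contact_force: [-6.9, -2.9, 15.5]
opening: -0.0001
grip_force: 7.8
```

Request:
servo_tool:
  increments:
    - [[0,0,0,0.1,0],[0,0,0,0.1,0],[0,0,0,0.1,0]]

```text
t: 24.15
tool_pos: [0.5464, 0.1117, 0.1377]
tool_rot: [-1.967, -2.449, 0.001]
contact_force: [-8.9, -2.4, 20.1]
opening: -0.0002
grip_force: 9.8
```

Request:
servo_tool:
  increments:
    - [[0,0,0,-0.1,0],[0,0,0,-0.1,0],[0,0,0,-0.1,0],[0,0,0,-0.1,0],[0,0,0,-0.1,0]]

```text
t: 24.65
tool_pos: [0.5463, 0.1117, 0.1378]
tool_rot: [-1.968, -2.449, 0.001]
contact_force: [-6.1, -1.8, 15.6]
opening: -0.0
grip_force: 7.8
```

```bash
python3 - <<'E'
from h import *
for n in('side','top'):
    c=cam(n);m=cv2.inRange(cv2.cvtColor(c['img'],cv2.COLOR_RGB2HSV),(100,100,60),(125,255,255))
    print(n,[cv2.minAreaRect(k) for k in cv2.findContours(m,0,1)[0] if cv2.contourArea(k)>25])
E
python3 uh.py
```

```text
side [((408.7000427246094, 355.9000549316406), (46.0629997253418, 29.06888198852539), 63.43495178222656)]
top [((418.1764221191406, 235.70587158203125), (29.9364070892334, 19.740671157836914), 12.528807640075684)]
u 113.8 lat 0.8 h_tip 3.8 F [-6.8 -2.2 15.8] t 24.75
```

Only the spare pad shows any blue in either view. The flap is at its stop, with the fingertips 4 mm above the rim (the flap's thickness), held with about 15 N.

```bash
python3 -c "
from station import ctrl; print(ctrl.finish_job())"
```

```text
the job is handed in; nothing more can be done
None
```

Job handed in at about 25 s: three pads are stacked on the jar's lid, the spare pad is left on the table, and the flap is folded shut and held down with about 15 N.

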